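Hang the calibration weight on the force gauge's snap hook and set the readout slider

TASK

Take the one steel weight that has a tall rod with an eye and clip its eye into the snap hook of the force-gauge stand: push the eye in over the hook's tip against the sprung gate until it drops into the hook and the gate snaps shut behind it, then let go so that the weight hangs freely. After that slide the black grip on the readout box level with the steel pointer beside its track. Leave everything else where it is.

Things in the scene. Friction and masses are not known exactly. Their poses are not given: they have to be found in the camera images.
- weight: Loose steel weight, 0.3-0.5 kg, the only one with rod and eye; on a 4 mm rubber mat. Origin: centre of underside, z up. Cylinder 36 mm across, 50 mm tall; 8 mm rod above it; rigid upright eye in its y-z plane (opening 28 mm, bar 6 mm, centre at z = 133, top at 153 mm); x runs through the eye. The rod keeps an upright tool off the cylinder: come tilted about 40 degrees.
- eye_top (a point): Centre of the 6 mm bar at the top of the weight's eye, 150 mm above the weight's underside; axes as the weight's.
- stand: Fixed force-gauge stand, turned up to 15 degrees. Origin on the table straight below the hook; x away from the robot. Base plate 18 mm thick (x -60 to 100, y -55 to 165 mm), 36 mm square column at x = 5, y = 140 mm. Above the hook hang a 28 mm wide load cell (from z = 275 mm) and a black arm (316 to 342 mm): come from the robot's side, tilted, below them.
- hook_seat (a point): Where the centre of the eye's top bar rests when the weight hangs (203 mm above the table, weight's underside then at 53 mm); axes as the stand's. The hook is a 6 mm bar in the x-z plane here, mouth to -x. With the weight's x axis along this x, its eye's top bar enters from -x over the tip, at z about +21 mm from here, goes to x about +2 mm, then down to 0; the tip passes through the eye.
- hook_tip (a point): Centre of the end of the hook's 6 mm bar, the tip over which the eye passes: 17 mm in -x and 12 mm above hook_seat; the tip's top is 3 mm higher. Axes as the stand's.
- gate (a joint): Sprung gate of the hook: flat steel tongue 10 mm wide, 4 mm thick, 40 mm long, hinged 50 mm above and 8 mm in -x of hook_seat, its free end resting behind the tip. 0 = shut; grows as it is pushed inwards (+x), up to 0.72 rad, about 0.6 when the eye is in. It takes 1 to 2 N and springs shut by itself.
- range (a joint): Slider of the readout box, 0 to 0.12 m along the box's +y; stays where it is left (friction about 1.5 N).
- range_top (a point): Centre of the top of the slider's black grip, a block 28 mm (x) by 20 mm (y) by 40 mm high. Its top is 99 mm above the table; below it the flat track (40 mm wide, top 59 mm above the table) reaches 85 mm either way from mid-travel. Axes as the readout box's: y along the track, z up.
- pointer: Steel pointer fixed beside the slider's track, on the side away from the robot: 14 mm wide block with a 3 mm wide finger towards the track. Axes as the readout box's. Origin: centre of the block's underside, 49 mm above the table, 72 mm in +x from the slider's middle line; 14 mm tall. The slider is level with it when range_top has y = 0 in this frame.
- plain_big: Bystander on the mat: short steel weight with a knob, 38 mm across, 52 mm tall, no eye. Origin: centre of its underside.
- plain_small: Bystander on the mat: smaller short steel weight with a knob, 30 mm across, 46 mm tall, no eye. Origin: centre of its underside.
- dispenser: Bystander: white plastic bottle, 56 mm across, 130 mm tall, behind the mat. Origin: centre of its underside.
- jar: Bystander: small amber jar, 44 mm across, 50 mm tall, behind the mat, beside the stand. Origin: centre of its underside.
- dish: Bystander: flat glass dish, 70 mm across, 18 mm high, between the robot and the stand. Origin: centre of its underside.
- screwdriver: Bystander: black-handled screwdriver, 130 mm long, lying on the table between the robot and the stand.
- bin_blue: Bystander: open blue plastic bin 130 by 100 by 60 mm, behind the readout box. Origin: centre of its underside.
There are look-alikes about, which are no part of the job. Of the things shaped like the weight, the steel one is meant.

How it is judged:
By the outcome, as a careful person would: the job done as asked, in the order asked, and still so for the second after the job is handed in, with the robot touching nothing.
It also fails if it takes over 59 s, if anything falls off the work surface, if the arm or the gripper's body presses on something with over 40 N, if the wrist force passes 120 N, or if a joint passes its speed limit or range.

ROBOT

A 6-joint arm with a two-finger parallel gripper is mounted at the origin on the work surface. World frame = base frame: x ahead of the robot, y to its left, z up, the work surface at z = 0. Lengths are in m, angles in rad, forces in N, time in s.
With the tool pointing down it reaches from about 0.375 to 0.75 m from the base axis. Payload 9 kg.
Tool frame: the origin (TCP) lies at the very end of the fingers, on their centre line; the grasp point (between the pads) lies 19 mm behind it (robot.pinch_z is the distance from the TCP to the grasp point, in m); z points along the fingers, y is the direction in which the jaws open and shut (so a half turn about z gives the same grasp; the last joint's range is limited). The gripper opens to 85 mm and grips with 20 to 120 N. Pads are 22 mm wide; open, the fingers measure 114 mm over their backs; the gripper's body (76 mm by 85 mm) begins 54 mm behind the grasp point. The pads swing forward as they close: fully open they stand 13 mm farther back than shut.
Start: joints at [1.108, 0.104, 0.097, 1.564, 0, 1.353], TCP at [0.145, 0.582, 0.231] pointing down, gripper open.
Joint ranges: [-2.99, 2.99], [-0.84, 1.86], [-1.1, 1.16], [-1.84, 2.11], [-1.51, 1.56], [-3.14, 3.14]. Speed limits (rad/s): [2.22, 2.22, 2.57, 3.14, 3.14, 3.14].

INTERFACE

Orientations are given as a unit quaternion [w, x, y, z].
In Python, from station import readout, eyes, robot gives the robot as it stands.
- The arm moves only by the shell command python3 -m creep 'ROWS' [FORCE]. ROWS is JSON, a list of rows, each a list of 7 numbers: the turn, a rotation vector about the tool's x, y, z in rad, then the shift along the tool's x, y, z in cm, then the closure in counts, from 0 (fully open) to 255 (shut). In form: [[ax, ay, az, dx, dy, dz, hand], ...]. A call has 1 to 20 rows; each row is the pose to reach, as a shift and turn from the pose measured when the call began, along the tool's axes at that moment; what a row does not reach only later rows make up. A row lasts 1/8 s, in which the tool goes at most 62.5 mm and 10.7 degrees, less where a joint would pass 70% of its speed; a pose out of reach is approached as far as the arm can. A call with a gripper value outside its range is refused whole. The fingers move at their own pace and stop on an object; FORCE is the grip in N (left out, the last holds). Time passes only in rows, so rows that repeat a pose let the fingers close. It gives the time, the measured TCP pose, the force and the opening at its end, in the units of the state.
- readout.observe(): the state, without advancing time (a new reading comes with each control period).
- eyes.get_image(name): name is "scene" or "top" or "wrist"; returns the picture (384x512x3 uint8, red, green, blue); there is no depth.
- eyes.get_calibration(name): a dict with "fx", "fy", "cx", "cy" (pixels), "k1" (the pictures are not rectified: a ray, as slopes to the right and down, at radius r is drawn at 1 + k1 r^2 times it, then the intrinsics apply), "eye" and "orientation" of the camera in the world. Camera axes: x right, y down, z forward; pixel columns grow to the right and rows downward; lengths in m; the calibration is good to about 2 mm. A picture is of the moment at which its call begins: read the wrist's pose just before it. get_calibration takes no time and is no camera call; for the wrist camera it gives the pose at the moment of the call.
- robot.job_done(): hands the job in, once; it reports no verdict.
The state is a dict: "t": time; "qpos": joint angles; "dq": joint speeds; "tau": joint torques, N m; "tcp_pos": TCP position; "tool_rot": TCP orientation; "wrist_force": force on the tool from outside, world axes, zero at the start; "moment": the same for the moment, N m; "finger_gap": finger opening in m.
Only numpy, scipy, OpenCV 4.12 (cv2) and the standard library are available. Lean on these libraries where they do the work, as an engineer would, in place of code of your own. Each camera call takes 0.05 s, during which the arm holds its last target. There are 200 camera calls.

## Working session

There is one attempt and no reset: what is moved stays moved. The work goes in short steps, Python scripts to look and compute and a shell command to move; the robot and the scene stay as the last step left them, time stands still between calls to the robot, and variables do not carry over. Pictures are saved under pics/ and viewed, on a budget of 10 in all, crops included, one or two more only if the job needs it, and the job is handed in when it is done.

```bash
ls; mkdir -p pics; python3 - <<'E'
from station import readout, eyes, robot
import cv2, numpy as np
print(readout.observe())
for n in ("scene","top"):
    print(n, eyes.get_calibration(n))
    im=eyes.get_image(n); cv2.imwrite(f"pics/{n}0.png",im[:,:,::-1])
E
```

```text
pics
{'t': 0.0, 'qpos': array([1.10829202e+00, 1.04717358e-01, 9.64451974e-02, 1.56389643e+00,
       1.61082652e-06, 1.35310697e+00]), 'dq': array([ 1.32868181e-04,  1.94779957e-03,  1.03394655e-03,  1.05263449e-03,
       -9.84747803e-04, -8.33894430e-05]), 'tau': array([-2.27162105e-03, -5.56933093e+01,  5.03651083e+01,  1.68931653e-02,
       -3.96558125e-04,  6.66838787e-06]), 'tcp_pos': array([0.14525405, 0.5818002 , 0.23049851]), 'tool_rot': array([-2.29638529e-04,  1.22101995e-01,  9.92517321e-01, -6.46564577e-04]), 'wrist_force': array([ 0.04393127, -0.26951061, -0.2885523 ]), 'moment': array([-0.03789817,  0.01868183,  0.03942064]), 'finger_gap': 0.08529026477334062}
scene {'fx': 490.57872801799925, 'fy': 490.57872801799925, 'cx': 253.60641917594586, 'cy': 192.7208048396807, 'k1': -0.1586133842563695, 'eye': array([ 1.34215105, -0.0350562 ,  1.06946354]), 'orientation': array([-0.24810427,  0.66322363,  0.66565515, -0.23554599])}
top {'fx': 403.74508497723826, 'fy': 403.74508497723826, 'cx': 257.78887155666814, 'cy': 194.182592093978, 'k1': 0.02777879126608376, 'eye': array([ 0.36771866, -0.01151766,  1.1655233 ]), 'orientation': array([ 0.06179365, -0.70320043,  0.70484212, -0.06991627])}
```

```bash
python3 - <<'E'
import cv2
for n in ("scene","top"):
    cv2.imwrite(f"pics/{n}0b.png",cv2.resize(cv2.imread(f"pics/{n}0.png"),(800,600),interpolation=cv2.INTER_CUBIC))
E
```

```text
(no output)
```

View pics/scene0b.png

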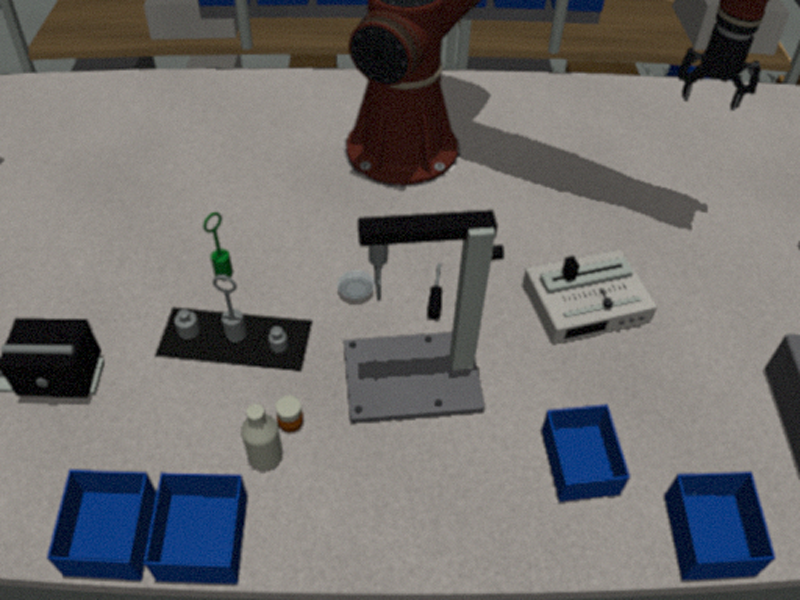

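View pics/top0b.png

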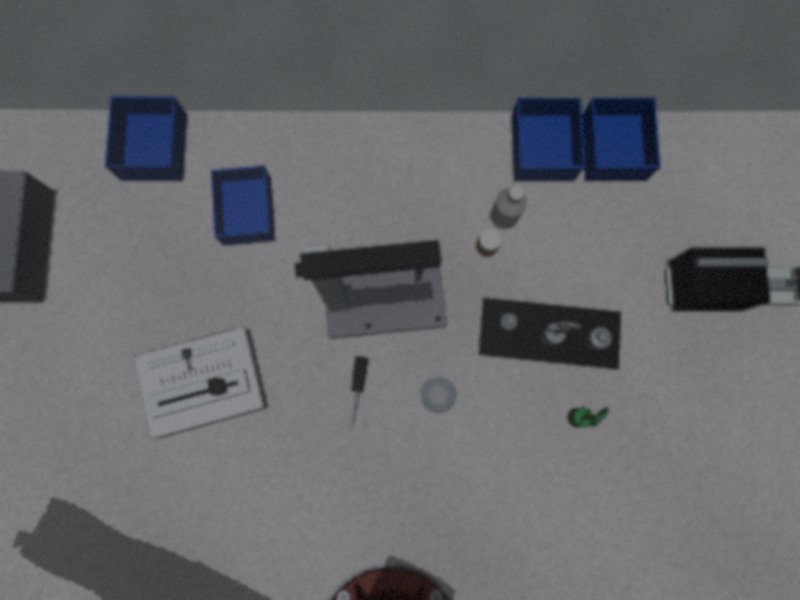

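Scene picture: the steel weight is at (232,328), with its eye at (225,284) between the two knobbed weights. The stand hook is at (378,295), the grip at (570,267) and the pointer at (606,302). The green look-alike is on the robot's side of the mat. Top picture: weight base (555,335), grip (217,386), pointer (187,355).

```bash
cat > h.py <<'E'
import numpy as np, cv2
from scipy.spatial.transform import Rotation as R
from station import readout, eyes, robot
def q2R(q): return R.from_quat(np.r_[q[1:],q[0]]).as_matrix()
def ray(c,uv):
    d=np.array([(uv[0]-c['cx'])/c['fx'],(uv[1]-c['cy'])/c['fy']]); p=d.copy()
    for _ in range(20): p=d/(1+c['k1']*(p@p))
    v=q2R(c['orientation'])@np.r_[p,1]; return np.array(c['eye']),v/np.linalg.norm(v)
def plane(c,uv,z):
    e,v=ray(c,uv); return e+v*(z-e[2])/v[2]
def tri(c1,a,c2,b):
    e1,v1=ray(c1,a); e2,v2=ray(c2,b)
    s=np.linalg.lstsq(np.c_[v1,-v2],e2-e1,rcond=None)[0]
    p,q=e1+s[0]*v1,e2+s[1]*v2; return (p+q)/2,np.linalg.norm(p-q)
def proj(c,P):
    p=q2R(c['orientation']).T@(np.array(P)-c['eye']); p=p[:2]/p[2]
    p=p*(1+c['k1']*(p@p)); return np.array([c['fx']*p[0]+c['cx'],c['fy']*p[1]+c['cy']])
E
python3 - <<'E'
from h import *
np.set_printoptions(precision=4,suppress=True)
S=eyes.get_calibration("scene");T=eyes.get_calibration("top");k=1.5625
f=lambda *p:np.array(p)/k
for n,uv,z in [("st A",(345,338),.018),("st B",(350,420),.018),("st C",(484,408),.018)]: print(n,plane(S,f(*uv),z))
for n,uv,z in [("st A",(446,325),.018),("st D",(329,338),.018)]: print("top",n,plane(T,f(*uv),z))
print("hooktip~",tri(S,f(378,298),T,f(419,281)))
print("weight cyl top",plane(T,f(556,331),.054),plane(S,f(233,318),.054))
print("eye c",plane(S,f(225,284),.137))
print("green base",plane(S,f(222,268),.03))
print("grip top",plane(S,f(570,262),.099),plane(T,f(217,385),.099))
print("pointer",plane(S,f(606,301),.063),plane(T,f(187,353),.063))
# crops enlarged
s=cv2.imread("pics/scene0.png");t=cv2.imread("pics/top0.png")
a=cv2.resize(s[115:235,95:195],(400,480),interpolation=cv2.INTER_CUBIC)
b=cv2.resize(t[180:300,300:400],(400,480),interpolation=cv2.INTER_CUBIC)
cv2.imwrite("pics/crop1.png",np.hstack([a,b]))
E
```

```text
st A [ 0.5437 -0.1022  0.018 ]
st B [ 0.7073 -0.088   0.018 ]
st C [0.6833 0.1273 0.018 ]
top st A [ 0.5437 -0.1045  0.018 ]
top st D [0.5201 0.1101 0.018 ]
hooktip~ (array([ 0.5901, -0.047 ,  0.1804]), np.float64(0.004487468996400939))
weight cyl top [ 0.5272 -0.2973  0.054 ] [ 0.5309 -0.2926  0.054 ]
eye c [ 0.5267 -0.2941  0.137 ]
green base [ 0.394  -0.3351  0.03  ]
grip top [0.4346 0.2894 0.099 ] [0.4308 0.2865 0.099 ]
pointer [0.4928 0.3518 0.063 ] [0.4885 0.3512 0.063 ]
```

View pics/crop1.png

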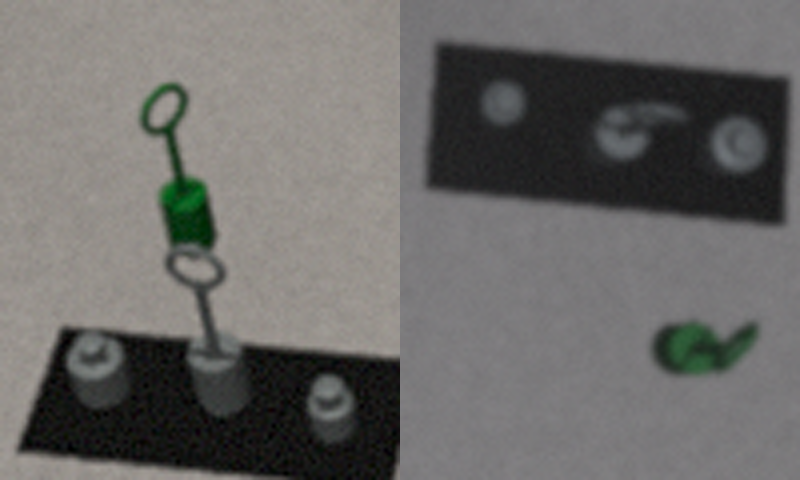

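Stand yaw is about 6°, with the hook near (0.600,-0.045). The weight is near (0.529,-0.295) and the green look-alike near (0.394,-0.335). I'll move to a tilted pre-grasp above the weight, which also gives the close look.

```bash
cat >> h.py <<'E'
np.set_printoptions(precision=4,suppress=True)
def tool(psi,t):
    "tool axes for azimuth psi and tilt t from straight down, deg; tool x points up/back, y to the left"
    p,t=np.radians([psi,t]); z=np.array([np.sin(t)*np.cos(p),np.sin(t)*np.sin(p),-np.cos(t)])
    y=np.array([-np.sin(p),np.cos(p),0]); return np.c_[np.cross(y,z),y,z]
def rows(*targets):
    "targets (grasp point, back-off, R) -> row numbers from the present pose"
    o=readout.observe(); R0=q2R(o['tool_rot']); print('tcp',o['tcp_pos'],'t',o['t'],'q',o['qpos'])
    for g,back,Rt in targets:
        tcp=np.array(g)+(robot.pinch_z-back)*Rt[:,2]
        print(np.round(R.from_matrix(R0.T@Rt).as_rotvec(),3),np.round(100*R0.T@(tcp-o['tcp_pos']),2),'tcp',tcp)
E
python3 - <<'E'
from h import *
o=readout.observe();print(q2R(o['tool_rot']))
c=eyes.get_calibration('wrist'); R0=q2R(o['tool_rot'])
print('cam in tool',R0.T@(np.array(c['eye'])-o['tcp_pos']),R0.T@q2R(c['orientation']),c['fx'])
Rv=tool(-15,42)
rows(([.42,.3,.26],0,R0),([.40,-.05,.26],0,R0),([.529,-.295,.039],.2,Rv))
E
```

```text
[[-0.9702  0.2424 -0.0005]
 [ 0.2424  0.9702 -0.0011]
 [ 0.0003 -0.0012 -1.    ]]
cam in tool [ 0.0745  0.0002 -0.1426] [[-0.0007 -0.9572 -0.2894]
 [ 1.     -0.0004 -0.0011]
 [ 0.0009 -0.2894  0.9572]] 308.0215075887718
tcp [0.1453 0.5818 0.2306] t 0.1 q [ 1.1083  0.1046  0.0965  1.5639 -0.      1.3531]
[0. 0. 0.] [-33.48 -20.69  -1.06] tcp [0.42   0.3    0.2413]
[0. 0. 0.] [-40.03 -55.13  -1.02] tcp [ 0.4    -0.05    0.2413]
[ 0.005 -0.733  0.017] [-46.35 -75.56   5.76] tcp [ 0.4118 -0.2636  0.1737]
```

```bash
python3 -m creep '[[0,0,0,-33.5,-20.7,-1,75],[0,0,0,-33.5,-20.7,-1,75],[0,0,0,-33.5,-20.7,-1,75],[0,0,0,-33.5,-20.7,-1,75],[0,0,0,-33.5,-20.7,-1,75],[0,0,0,-33.5,-20.7,-1,75],[0,0,0,-40,-55,-1,75],[0,0,0,-40,-55,-1,75],[0,0,0,-40,-55,-1,75],[0,0,0,-40,-55,-1,75],[0,0,0,-40,-55,-1,75],[0,0,0,-40,-55,-1,75],[0,-0.733,0.01,-46.4,-75.6,5.8,75],[0,-0.733,0.01,-46.4,-75.6,5.8,75],[0,-0.733,0.01,-46.4,-75.6,5.8,75],[0,-0.733,0.01,-46.4,-75.6,5.8,75],[0,-0.733,0.01,-46.4,-75.6,5.8,75],[0,-0.733,0.01,-46.4,-75.6,5.8,75],[0,-0.733,0.01,-46.4,-75.6,5.8,75]]' 40
python3 - <<'E'
from h import *
o=readout.observe();c=eyes.get_calibration('wrist');im=eyes.get_image('wrist')
np.save('w1.npy',c,allow_pickle=True);print(o['tcp_pos'],o['finger_gap'],o['qpos']);print(proj(c,[.529,-.295,.029]))
cv2.imwrite('pics/w1.png',im[:,:,::-1]);cv2.imwrite('pics/w1b.png',cv2.resize(im[:,:,::-1],(800,600),interpolation=cv2.INTER_CUBIC))
E
```

```text
t: 2.48
tcp_pos: [0.4421, -0.3144, 0.175]
tool_rot: [0.338, 0.11, 0.935, -0.017]
wrist_force: [0.5, 0.2, 0.5]
finger_gap: 0.0606
[ 0.4421 -0.3144  0.175 ] 0.06057266115397154 [-1.1927 -0.8411 -0.8958  1.1119  0.576  -0.8382]
[287.4388 137.9587]
```

View pics/w1b.png

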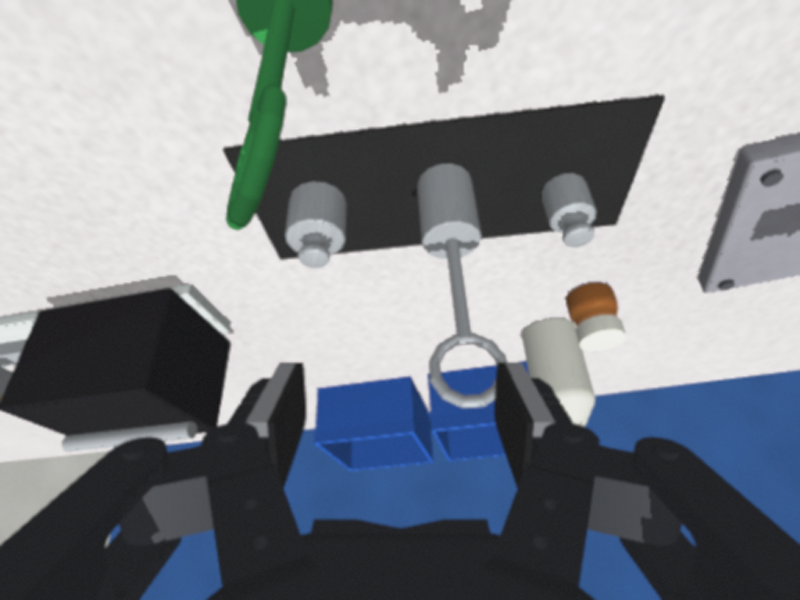

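The weight stands upright in the wrist view: top of the cylinder at (451,241), eye at (468,371). The view pose was clipped because J2 reached its limit. I'll fit the eye's axis and yaw from ring pixels in two views.

```bash
python3 - <<'E'
from h import *
from scipy.optimize import least_squares
S=eyes.get_calibration("scene");W=np.load('w1.npy',allow_pickle=True).item();T=eyes.get_calibration("top");k=1.5625
print('cyl top',plane(W,np.array([451,241])/k,.054),'bottom rim front',plane(W,np.array([446,168])/k,.004), 'eye c',plane(W,np.array([468,371])/k,.137))
print('small',plane(W,np.array([568,178])/k,.004),'big',plane(W,np.array([316,186])/k,.004),'green',plane(W,np.array([290,30])/k,.05))
w=cv2.imread('pics/w1.png');h=cv2.cvtColor(w,cv2.COLOR_BGR2HSV)
m=(h[:,:,1]<70)&(h[:,:,2]<185)&(h[:,:,2]>60)
pw=[]
c=np.array([468,371])/k
for a in np.radians(np.arange(0,360,10)):
    if abs(a-np.radians(270))<.45: continue
    r=np.arange(16,32,.5); uv=c+np.c_[np.cos(a)*r,np.sin(a)*r]
    g=[rr for rr,p in zip(r,uv) if m[int(round(p[1])),int(round(p[0]))]]
    if g and np.ptp(g)<7: pw.append(c+np.mean(g)*np.array([np.cos(a),np.sin(a)]))
s=cv2.cvtColor(cv2.imread('pics/scene0.png'),cv2.COLOR_BGR2GRAY).astype(float)
c=np.array([196,267])/4+[95,115]; ps=[]
for a in np.radians(np.arange(0,360,10)):
    if 40<np.degrees(a)<100 or 200<np.degrees(a)<300: continue
    r=np.arange(3,9.5,.25); v=cv2.remap(s.astype(np.float32),(c[0]+np.cos(a)*r).astype(np.float32)[None],(c[1]+np.sin(a)*r).astype(np.float32)[None],cv2.INTER_LINEAR)[0]
    i=v.argmin(); 
    if 0<i<len(r)-1: ps.append(c+r[i]*np.array([np.cos(a),np.sin(a)]))
print(len(pw),len(ps))
def res(x,pts,cam):
    n=np.array([np.cos(x[2]),np.sin(x[2]),0]);C=np.array([x[0],x[1],.137]);o=[]
    for p in pts:
        e,v=ray(cam,p);P=e+v*((C-e)@n)/(v@n);o.append(np.linalg.norm(P-C)-.017)
    return np.array(o)
for nm,f in [('wrist',lambda x:res(x,pw,W)),('scene',lambda x:res(x,ps,S)),('both',lambda x:np.r_[res(x,pw,W),res(x,ps,S)])]:
  for y0 in(-.4,0,.4):
    q=least_squares(f,[.528,-.295,y0],loss='soft_l1',f_scale=.001);print(nm,q.x[:2],np.degrees(q.x[2]),np.sqrt(np.mean(f(q.x)**2)))
E
```

```text
cyl top [ 0.5239 -0.2957  0.054 ] bottom rim front [ 0.5119 -0.2922  0.004 ] eye c [ 0.5279 -0.2958  0.137 ]
small [ 0.5409 -0.2143  0.004 ] big [ 0.5055 -0.3774  0.004 ] green [ 0.3843 -0.3397  0.05  ]
13 22
wrist [ 0.5226 -0.2948] -5.02903834500738 0.0021853157479870444
wrist [ 0.5226 -0.2948] -5.032319078730495 0.0021852778874671464
wrist [ 0.5226 -0.2948] -5.032410846305322 0.002185276831562159
scene [ 0.5259 -0.2961] -8.72421576371373 0.002317319999367249
scene [ 0.5259 -0.2961] -8.724210111081275 0.002317319698690607
scene [ 0.5259 -0.2961] -8.724214211595143 0.0023173198861759273
both [ 0.5257 -0.2962] -8.33405690403267 0.0024259965328266874
both [ 0.5257 -0.2962] -8.334056806697593 0.002425996526745722
both [ 0.5257 -0.2962] -8.334072918568546 0.0024259970359214
```

Weight axis is at (0.526,-0.296) with yaw about -7°, so the tool azimuth of -15° becomes about -2° at the hook. I'll straddle the eye from above while tilted, then descend.

```bash
python3 - <<'E'
from h import *
Rg=tool(-15,40); 
rows(([.526,-.296,.205],0,Rg),([.526,-.296,.12],0,Rg))
E
```

```text
tcp [ 0.4424 -0.3142  0.1752] t 2.525 q [-1.1919 -0.8411 -0.8955  1.1118  0.5763 -0.8383]
[ 0.061 -0.009  0.007] [-7.8   3.58  4.63] tcp [ 0.5376 -0.2991  0.1907]
[ 0.061 -0.009  0.007] [-2.4   3.23 11.18] tcp [ 0.5376 -0.2991  0.1057]
```

```bash
python3 -m creep '[[0.061,-0.009,0.007,-7.8,3.58,4.63,40],[0.061,-0.009,0.007,-7.8,3.58,4.63,40],[0.061,-0.009,0.007,-7.8,3.58,4.63,40],[0.061,-0.009,0.007,-7.8,3.58,4.63,40],[0.061,-0.009,0.007,-7.8,3.58,4.63,40]]'
python3 - <<'E'
from h import *
Rg=tool(-15,40); 
rows(([.526,-.296,.205],0,Rg),([.526,-.296,.12],0,Rg),([.526,-.296,.037],0,Rg))
c=eyes.get_calibration('wrist');im=eyes.get_image('wrist');np.save('w2.npy',c,allow_pickle=True)
cv2.imwrite('pics/w2.png',im[:,:,::-1])
for z in(.054,.004): print(proj(c,[.526,-.296,z])*1.5625)
cv2.imwrite('pics/w2b.png',cv2.resize(im[:,:,::-1],(800,600),interpolation=cv2.INTER_CUBIC))
E
```

```text
t: 3.15
tcp_pos: [0.5371, -0.2992, 0.1907]
tool_rot: [0.339, 0.123, 0.932, -0.045]
wrist_force: [-0.9, -0.1, -0.0]
finger_gap: 0.072
tcp [ 0.5371 -0.2992  0.1907] t 3.15 q [-0.9264 -0.7114 -0.8168  0.8822  0.4071 -0.541 ]
[-0.    -0.001  0.   ] [-0.03  0.02  0.03] tcp [ 0.5376 -0.2991  0.1907]
[-0.    -0.001  0.   ] [5.42 0.02 6.54] tcp [ 0.5376 -0.2991  0.1057]
[-0.    -0.001  0.   ] [10.76  0.02 12.91] tcp [ 0.5376 -0.2991  0.0227]
[400.4103  96.2114]
[400.4521  38.57  ]
```

View pics/w2b.png

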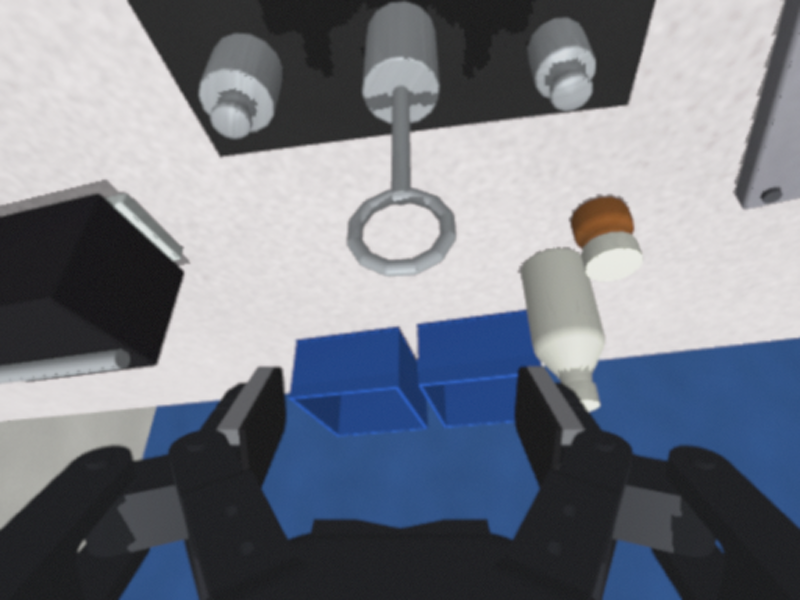

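The weight is centred between the fingers: cylinder top at (400,92), predicted (400,96), with the eye at (401,232). Descending and closing.

```bash
python3 -m creep '[[0,0,0,3.6,0,4.3,40],[0,0,0,7.2,0,8.6,40],[0,0,0,9,0,10.8,40],[0,0,0,10,0,12,40],[0,0,0,10.75,0,12.9,40],[0,0,0,10.75,0,12.9,40],[0,0,0,10.75,0,12.9,160],[0,0,0,10.75,0,12.9,160],[0,0,0,10.75,0,12.9,160],[0,0,0,10.75,0,12.9,160],[0,0,0,10.75,0,12.9,160],[0,0,0,10.75,0,12.9,160]]' 50
python3 - <<'E'
from h import *
rows(([.526,-.296,.12],0,tool(-15,40)))
o=readout.observe();print(o['wrist_force'],o['finger_gap'])
E
```

```text
t: 4.7
tcp_pos: [0.5381, -0.3001, 0.0241]
tool_rot: [0.34, 0.122, 0.931, -0.045]
wrist_force: [-4.3, 2.0, 6.5]
finger_gap: 0.035
tcp [ 0.5381 -0.3001  0.0241] t 4.7 q [-0.926  -0.5553 -1.0295  0.5111  0.4072 -0.5404]
[-0.001  0.001  0.001] [-5.19  0.07 -6.29] tcp [ 0.5376 -0.2991  0.1057]
[-4.2745  2.0454  6.5135] 0.03495505376335634
```

```bash
python3 -m creep '[[0,0,0,-2.1,0,-2.6,170],[0,0,0,-4.3,0,-5.1,170],[0,0,0,-6.4,0,-7.65,170],[0,0,0,-6.4,0,-7.65,170],[0,0,0,-6.4,0,-7.65,170]]'
python3 - <<'E'
from h import *
o=readout.observe();print(o['wrist_force'],o['moment'],o['finger_gap'])
Rh=tool(-2,40); a=np.radians(6.2); X=np.array([np.cos(a),np.sin(a),0]); seat=np.array([.5995,-.0453,0])
rows((seat-.07*X+[0,0,.12],0,Rh),(seat-.07*X+[0,0,.109],0,Rh))
E
```

```text
t: 5.32
tcp_pos: [0.5372, -0.2992, 0.1215]
tool_rot: [0.339, 0.123, 0.932, -0.044]
wrist_force: [-0.4, -0.4, -3.5]
finger_gap: 0.035
[-0.4155 -0.4251 -3.4775] [0.2784 1.0437 0.0692] 0.035031120792555784
tcp [ 0.5372 -0.2992  0.1215] t 5.325 q [-0.9262 -0.6836 -0.9255  0.7463  0.4069 -0.5405]
[-0.146 -0.001 -0.174] [ 5.56 23.87 -2.57] tcp [ 0.5419 -0.0533  0.1057]
[-0.146 -0.001 -0.174] [ 6.26 23.87 -1.73] tcp [ 0.5419 -0.0533  0.0947]
```

```bash
python3 -m creep '[[-0.02,0,-0.02,1,3,-0.4,170],[-0.05,0,-0.06,2,8,-0.8,170],[-0.09,0,-0.1,3.2,13,-1.4,170],[-0.12,0,-0.14,4.5,18.5,-2,170],[-0.14,0,-0.16,5.3,22.5,-2.4,170],[-0.146,0,-0.174,5.56,23.9,-2.57,170],[-0.146,0,-0.174,5.56,23.9,-2.57,170],[-0.146,0,-0.174,5.56,23.9,-2.57,170]]'
python3 - <<'E'
from h import *
rows()
S=eyes.get_calibration("scene");T=eyes.get_calibration("top")
s=eyes.get_image('scene');t=eyes.get_image('top')
cv2.imwrite('pics/s3.png',s[:,:,::-1]);cv2.imwrite('pics/t3.png',t[:,:,::-1])
p=(.5995,-.0453,.203);print(proj(S,p),proj(T,p))
a=cv2.resize(s[130:230,195:295,::-1],(400,400),interpolation=cv2.INTER_CUBIC)
b=cv2.resize(t[140:240,215:315,::-1],(400,400),interpolation=cv2.INTER_CUBIC)
cv2.imwrite('pics/crop3.png',np.hstack([a,b]))
E
```

```text
t: 6.32
tcp_pos: [0.5805, -0.0618, 0.0996]
tool_rot: [0.325, 0.016, 0.945, -0.001]
wrist_force: [0.3, 0.1, -2.8]
finger_gap: 0.0348
tcp [ 0.5805 -0.0618  0.0996] t 6.325 q [-0.4778 -0.84   -1.0477  0.7522  0.2755 -0.3576]
[241.6393 187.4913] [266.8496 174.0634]
```

View pics/crop3.png

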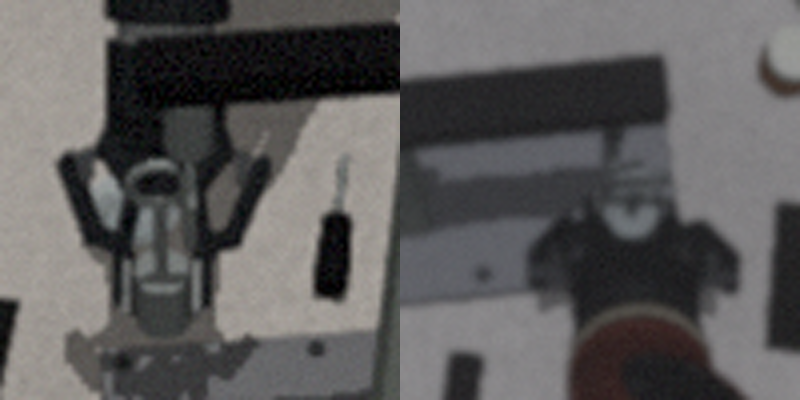

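J2 hit its limit, so the weight stopped about 30 mm short of the seat and about 13 mm off to the side, touching nothing. I'll look closely at the hook in the clean pictures against the present one.

```bash
python3 - <<'E'
from h import *
a=cv2.imread('pics/scene0.png')[135:210,220:270];b=cv2.imread('pics/s3.png')[135:210,215:265];c=cv2.imread('pics/top0.png')[150:200,250:300]
a,b=[cv2.resize(i,(400,600),interpolation=cv2.INTER_CUBIC) for i in(a,b)]
o=np.hstack([a,b]);o=cv2.convertScaleAbs(o,alpha=1.6)
cv2.imwrite('pics/crop4.png',o)
S=eyes.get_calibration('scene');an=np.radians(6.2);Rz=R.from_euler('z',an).as_matrix();st=np.array([.5995,-.0453,0])
for n,l in dict(seat=(0,0,.203),tip=(-.017,0,.215),cellL=(0,-.014,.275),cellR=(0,.014,.275),hinge=(-.008,0,.253),tipend=(-.020,0,.215)).items():
    p=proj(S,st+Rz@np.array(l));print(n,p,(p-[220,135])*8)
o=readout.observe();Rt=q2R(o['tool_rot']);Rg=q2R(np.array([.34,.122,.931,-.045]))
U=Rt@Rg.T; g=np.array([.526,-.296,.004]);tg=np.array([.5381,-.3001,.0241])
for n,h in(('under',0),('eyec',.133),('eyetop',.150)):
    P=o['tcp_pos']+U@(g+[0,0,h]-tg);print(n,P,'stand frame',Rz.T@(P-st),(proj(S,P)-[215,135])*8+[400,0])
print('weight z',U[:,2],'x yaw',np.degrees(np.arctan2(U[1,0],U[0,0]))-7)
E
```

```text
seat [241.6393 187.4913] [173.1147 419.9306]
tip [240.9414 178.6231] [167.531  348.9846]
cellL [235.3173 166.7696] [122.5382 254.1568]
cellR [247.9065 165.8937] [223.2518 247.1493]
hinge [241.2875 170.4089] [170.3004 283.271 ]
tipend [240.8203 177.6664] [166.5626 341.3313]
under [ 0.5673 -0.0607  0.0806] stand frame [-0.0337 -0.0118  0.0806] [566.5854 592.1072]
eyec [ 0.5722 -0.062   0.2135] stand frame [-0.029  -0.0137  0.2135] [557.2971 325.3299]
eyetop [ 0.5728 -0.0622  0.2305] stand frame [-0.0284 -0.0139  0.2305] [556.0044 287.7025]
weight z [ 0.0366 -0.0098  0.9993] x yaw 6.212698010185807
```

View pics/crop4.png

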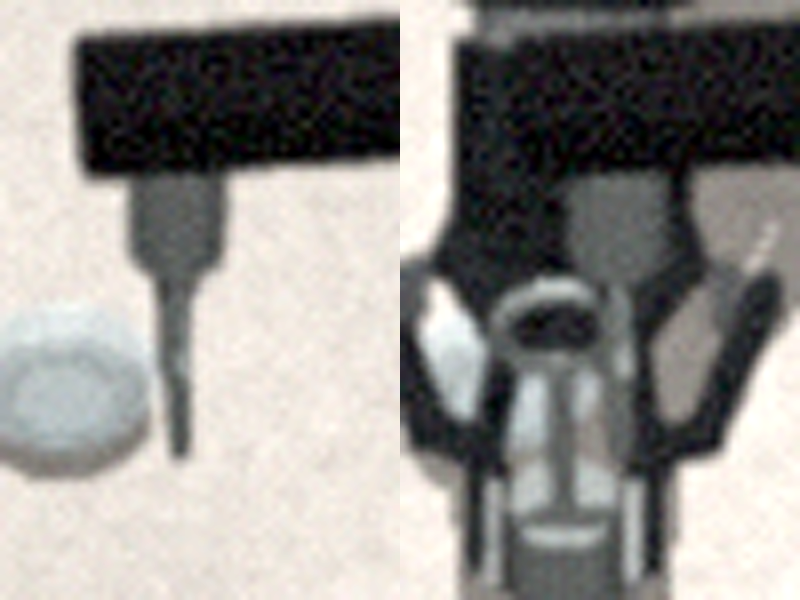

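Left: the hook shank is at column 178, predicted 173, so the hook is about 1 mm further in +y and perhaps 2 mm further in +x. Right: the eye is at (551,322), predicted (557,325), so it sits just beside and in front of the hook. I'll sidestep about 16 mm in small steps.

```bash
cat >> h.py <<'E'
an=np.radians(6.2);Rz=R.from_euler('z',an).as_matrix();st=np.array([.601,-.0442,0])
Rg=q2R(np.array([.34,.122,.931,-.045]));g0=np.array([.526,-.296,.004]);tg=np.array([.5381,-.3001,.0241])
def eye():
    o=readout.observe();U=q2R(o['tool_rot'])@Rg.T
    P=o['tcp_pos']+U@(g0+[0,-.0013,.150]-tg)
    print('eyetop in hook_seat frame mm',1000*(Rz.T@(P-st)-[0,0,.203]),'wz',Rz.T@U[:,2],'yaw rel',np.degrees(np.arctan2(U[1,0],U[0,0]))-7-6.2,'F',o['wrist_force'],'q',o['qpos'],'t',o['t'])
    return P,U
def goeye(*T,up=True,yaw=0):
    "T: eyetop targets (stand frame, mm from seat), weight upright, weight x at yaw deg from stand x"
    o=readout.observe();R0=q2R(o['tool_rot'])
    for x in T:
        U=R.from_euler('z',6.2+7+yaw,degrees=True).as_matrix(); Rt=U@Rg if up else R0
        U=Rt@Rg.T; tcp=st+[0,0,.203]+Rz@(np.array(x)/1000)-U@(g0+[0,-.0013,.150]-tg)
        print(x,np.round(R.from_matrix(R0.T@Rt).as_rotvec(),3),np.round(100*R0.T@(tcp-o['tcp_pos']),2))
E
python3 - <<'E'
from h import *
P,U=eye()
goeye((-31,-8,27),(-31,0,27),up=False); goeye((-31,0,24),(-20,0,23),(2,0,23),(2,0,2))
E
```

```text
eyetop in hook_seat frame mm [-29.8405 -16.1163  27.443 ] wz [ 0.0353 -0.0137  0.9993] yaw rel 0.012698010185807185 F [-0.5545  1.4848 -3.0686] q [-0.4783 -0.8404 -1.0472  0.7524  0.2756 -0.3574] t 6.425
(-31, -8, 27) [0. 0. 0.] [ 0.21  0.79 -0.1 ]
(-31, 0, 27) [0. 0. 0.] [ 0.3   1.58 -0.16]
(-31, 0, 24) [ 0.007 -0.037 -0.006] [0.09 1.46 0.34]
(-20, 0, 23) [ 0.007 -0.037 -0.006] [-0.71  1.62  1.09]
(2, 0, 23) [ 0.007 -0.037 -0.006] [-2.43  1.92  2.43]
(2, 0, 2) [ 0.007 -0.037 -0.006] [-1.13  1.9   4.09]
```

```bash
python3 -m creep '[[0,0,0,0.1,0.4,-0.05,170],[0,0,0,0.2,0.8,-0.1,170],[0,0,0,0.25,1.2,-0.13,170],[0,0,0,0.3,1.6,-0.16,170],[0,0,0,0.3,1.6,-0.16,170]]'
python3 - <<'E'
from h import *
P,U=eye()
goeye((-28,0,24),(-20,0,23),(2,0,23),(2,0,2))
s=eyes.get_image('scene');a=s[135:210,215:265,::-1]
S=eyes.get_calibration('scene');print((proj(S,P-[0,0,.017])-[215,135])*8)
a=cv2.convertScaleAbs(cv2.resize(a,(400,600),interpolation=cv2.INTER_CUBIC),alpha=1.6);cv2.imwrite('pics/s5.png',s[:,:,::-1])
t=eyes.get_image('top')[140:215,240:290,::-1]
b=cv2.convertScaleAbs(cv2.resize(t,(400,600),interpolation=cv2.INTER_CUBIC),alpha=1.6)
cv2.imwrite('pics/crop5.png',np.hstack([a,b]))
E
```

```text
t: 7.05
tcp_pos: [0.5822, -0.0462, 0.0991]
tool_rot: [0.324, 0.015, 0.946, -0.001]
wrist_force: [0.2, -0.9, -3.7]
finger_gap: 0.0346
eyetop in hook_seat frame mm [-26.2188  -0.6444  26.397 ] wz [ 0.0389 -0.0149  0.9991] yaw rel 0.08556969847573637 F [ 0.2435 -0.8748 -3.6663] q [-0.4388 -0.8408 -1.0488  0.7465  0.2528 -0.3254] t 7.05
(-28, 0, 24) [ 0.008 -0.041 -0.005] [-0.15 -0.09  0.37]
(-20, 0, 23) [ 0.008 -0.041 -0.005] [-0.71  0.02  0.93]
(2, 0, 23) [ 0.008 -0.041 -0.005] [-2.43  0.33  2.27]
(2, 0, 2) [ 0.008 -0.041 -0.005] [-1.15  0.31  3.93]
[206.0772 335.4932]
```

View pics/crop5.png

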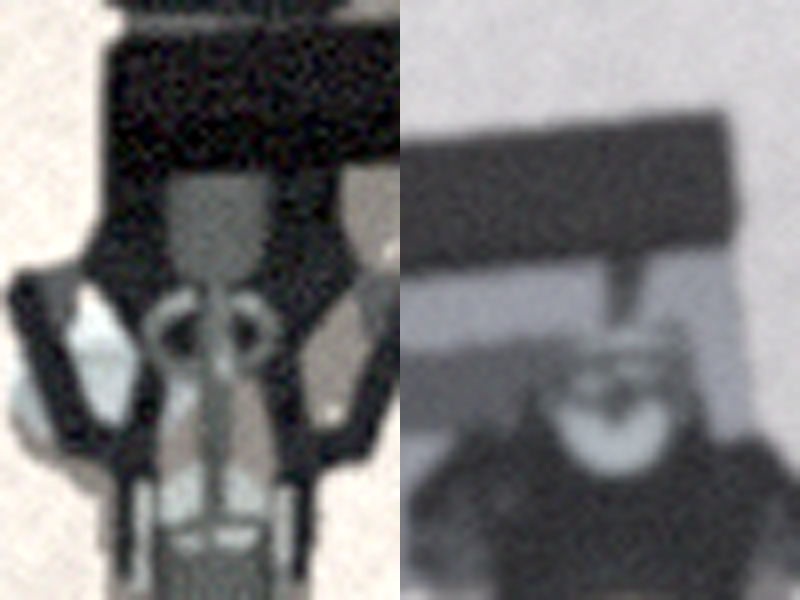

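The hook (column 215) now runs through the middle of the eye (145–280). I'll push in over the tip at z +23.

```bash
python3 -m creep '[[0.004,-0.02,0,-0.4,0,0.5,170],[0.008,-0.041,-0.005,-0.71,0.02,0.93,170],[0.008,-0.041,-0.005,-1.1,0.1,1.25,170],[0.008,-0.041,-0.005,-1.55,0.17,1.6,170],[0.008,-0.041,-0.005,-2,0.25,1.95,170],[0.008,-0.041,-0.005,-2.43,0.33,2.27,170],[0.008,-0.041,-0.005,-2.43,0.33,2.27,170],[0.008,-0.041,-0.005,-2.43,0.33,2.27,170]]'
python3 - <<'E'
from h import *
P,U=eye()
goeye((2,0,23),(2,0,12),(2,0,6),(0.5,0,1),(0,0,-1))
E
```

```text
t: 8.15
tcp_pos: [0.6151, -0.0441, 0.0955]
tool_rot: [0.343, 0.014, 0.939, -0.006]
wrist_force: [1.1, 0.5, -8.2]
finger_gap: 0.0349
eyetop in hook_seat frame mm [ 1.7498 -0.1331 22.4376] wz [ 0.0005 -0.0004  1.    ] yaw rel -0.020038257439389362 F [ 1.0584  0.4722 -8.1802] q [-0.4026 -0.7337 -1.0166  0.6224  0.2358 -0.2901] t 8.15
(2, 0, 23) [ 0.    -0.001 -0.   ] [-0.06  0.01 -0.02]
(2, 0, 12) [ 0.    -0.001 -0.   ] [0.65 0.01 0.82]
(2, 0, 6) [ 0.    -0.001 -0.   ] [1.04 0.01 1.28]
(0.5, 0, 1) [ 0.    -0.001 -0.   ] [ 1.47 -0.01  1.56]
(0, 0, -1) [ 0.    -0.001 -0.   ] [ 1.64 -0.01  1.68]
```

```bash
python3 -m creep '[[0,0,0,0.2,0,0.25,170],[0,0,0,0.4,0,0.5,170],[0,0,0,0.65,0,0.82,170],[0,0,0,0.65,0,0.82,170]]'
python3 - <<'E'
from h import *
P,U=eye()
goeye((2,0,6),(0.5,0,2),(0,0,-1))
s=eyes.get_image('scene');a=s[135:210,215:265,::-1]
a=cv2.convertScaleAbs(cv2.resize(a,(400,600),interpolation=cv2.INTER_CUBIC),alpha=1.6)
w=cv2.resize(eyes.get_image('wrist')[:,:,::-1],(400,300));w=np.vstack([w,np.zeros((300,400,3),np.uint8)])
cv2.imwrite('pics/crop6.png',np.hstack([a,w]))
E
```

```text
t: 8.65
tcp_pos: [0.6152, -0.044, 0.0845]
tool_rot: [0.343, 0.015, 0.939, -0.005]
wrist_force: [-1.1, -0.3, -3.8]
finger_gap: 0.0351
eyetop in hook_seat frame mm [ 1.8949 -0.14   11.4203] wz [ 0.0011 -0.0007  1.    ] yaw rel -0.028766581239778155 F [-1.1242 -0.343  -3.7761] q [-0.4023 -0.7207 -1.0291  0.5975  0.2355 -0.2898] t 8.65
(2, 0, 6) [ 0.    -0.001 -0.001] [0.33 0.01 0.43]
(0.5, 0, 2) [ 0.    -0.001 -0.001] [ 0.7  -0.01  0.64]
(0, 0, -1) [ 0.    -0.001 -0.001] [ 0.93 -0.02  0.84]
```

View pics/crop6.png

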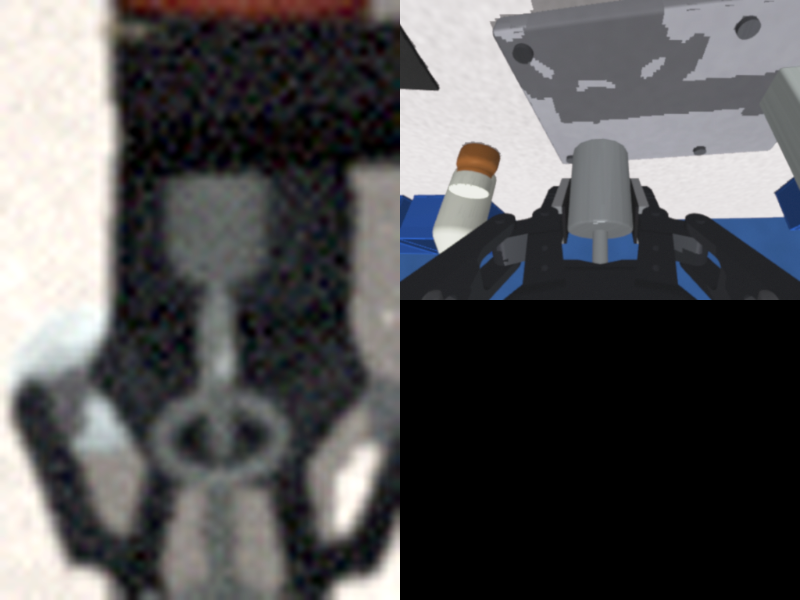

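The eye's top bar is now in the hook, with the hook running through it. Lowering onto the seat.

```bash
python3 -m creep '[[0,0,0,0.17,0,0.2,170],[0,0,0,0.33,0,0.43,170],[0,0,0,0.52,0,0.54,170],[0,0,0,0.7,0,0.64,170],[0,0,0,0.78,0,0.72,170],[0,0,0,0.78,0,0.72,170]]'
python3 - <<'E'
from h import *
P,U=eye()
goeye((0,0,0),(0,0,-1),(0,0,-2))
E
```

```text
t: 9.5
tcp_pos: [0.6139, -0.044, 0.0742]
tool_rot: [0.343, 0.014, 0.939, -0.005]
wrist_force: [-0.4, -0.2, -3.2]
finger_gap: 0.0346
eyetop in hook_seat frame mm [0.6287 0.058  1.1559] wz [ 0.0008 -0.0006  1.    ] yaw rel -0.022428849827734076 F [-0.3875 -0.214  -3.2217] q [-0.4035 -0.7151 -1.0451  0.5761  0.2363 -0.2908] t 9.5
(0, 0, 0) [ 0.    -0.001 -0.001] [ 0.11 -0.02  0.06]
(0, 0, -1) [ 0.    -0.001 -0.001] [ 0.18 -0.02  0.13]
(0, 0, -2) [ 0.    -0.001 -0.001] [ 0.24 -0.02  0.21]
```

```bash
python3 -m creep '[[0,0,0,0.1,0,0.07,170],[0,0,0,0.18,0,0.13,170],[0,0,0,0.2,0,0.18,170],[0,0,0,0.2,0,0.18,170]]'
python3 - <<'E'
from h import *
P,U=eye()
E
```

```text
t: 10.0
tcp_pos: [0.6143, -0.0442, 0.0728]
tool_rot: [0.344, 0.014, 0.939, -0.006]
wrist_force: [0.1, 0.4, 2.7]
finger_gap: 0.035
eyetop in hook_seat frame mm [ 0.7427 -0.0645 -0.2908] wz [-0.001   0.0002  1.    ] yaw rel -0.008832967787259172 F [0.1367 0.3737 2.7332] q [-0.4038 -0.714  -1.0481  0.5699  0.2368 -0.2911] t 10.0
```

The hook carries the weight now: wrist Fz went from -3.2 to +2.7 N. I'll open and back off, reducing the tilt because of J2.

```bash
python3 -m creep '[[0,0,0,0,0,0,110],[0,0,0,0,0,0,60],[0,0,0,0,0,0,20],[0,0,0,0,0,0,20],[0,0,0,0,0,0,20],[0,0,0,0,0,0,20]]'
python3 - <<'E'
from h import *
o=readout.observe();print(o['finger_gap'],o['wrist_force'])
R0=q2R(o['tool_rot']);X=Rz[:,0]
G=o['tcp_pos']-robot.pinch_z*R0[:,2]
def to(tcp,Rt): return (tcp-robot.pinch_z*Rt[:,2],0,Rt)
t=o['tcp_pos']
rows(to(t-.03*X,R0),to(t-.06*X+[0,0,.02],tool(-2,28)),to(t-.12*X+[0,0,.05],tool(-2,10)))
E
```

```text
t: 10.75
tcp_pos: [0.6143, -0.0442, 0.0728]
tool_rot: [0.344, 0.014, 0.939, -0.006]
wrist_force: [0.1, 0.6, -0.0]
finger_gap: 0.0787
0.07867983381781694 [ 0.1475  0.6005 -0.0259]
tcp [ 0.6143 -0.0442  0.0728] t 10.75 q [-0.4038 -0.714  -1.0481  0.5699  0.2368 -0.2911]
[0. 0. 0.] [ 2.27 -0.42 -1.92] tcp [ 0.5845 -0.0474  0.0728]
[0.002 0.213 0.004] [ 3.25 -0.83 -5.36] tcp [ 0.5547 -0.0507  0.0928]
[0.001 0.527 0.004] [  5.85  -1.67 -11.49] tcp [ 0.495  -0.0572  0.1228]
```

```bash
python3 -m creep '[[0,0,0,0.7,-0.14,-0.8,20],[0,0.02,0,1.4,-0.28,-1.6,20],[0,0.06,0,2,-0.42,-2.5,20],[0,0.13,0,2.6,-0.6,-3.8,20],[0,0.213,0,3.25,-0.83,-5.36,20],[0,0.3,0,4,-1.1,-7,20],[0,0.4,0,5,-1.4,-9.2,20],[0,0.527,0,5.85,-1.67,-11.5,20],[0,0.527,0,5.85,-1.67,-11.5,20],[0,0.527,0,5.85,-1.67,-11.5,20]]'
python3 - <<'E'
from h import *
o=readout.observe();print(o['qpos'],o['tcp_pos'],o['wrist_force'])
s=eyes.get_image('scene');cv2.imwrite('pics/s7.png',s[:,:,::-1])
a=cv2.convertScaleAbs(cv2.resize(s[135:235,215:275,::-1],(360,600),interpolation=cv2.INTER_CUBIC),alpha=1.5)
b=cv2.resize(eyes.get_image('wrist')[:,:,::-1],(440,330));b=np.vstack([b,np.zeros((270,440,3),np.uint8)])
cv2.imwrite('pics/crop7.png',np.hstack([a,b]))
S=eyes.get_calibration('scene')
for l in((0,0,.203),(0,0,.186),(0,0,.103),(0,0,.053)): print((proj(S,st+Rz@np.array(l))-[215,135])*6)
E
```

```text
t: 12.0
tcp_pos: [0.4952, -0.0569, 0.1221]
tool_rot: [0.088, 0.015, 0.996, -0.002]
wrist_force: [-0.3, 0.1, -0.3]
finger_gap: 0.0788
[-0.4193 -0.4515 -0.6101  1.2487  0.0661 -0.3834] [ 0.4952 -0.0569  0.1221] [-0.3225  0.0672 -0.3301]
[162.6264 317.915 ]
[162.6295 346.1274]
[162.6694 475.1599]
[162.7095 546.4934]
```

View pics/crop7.png

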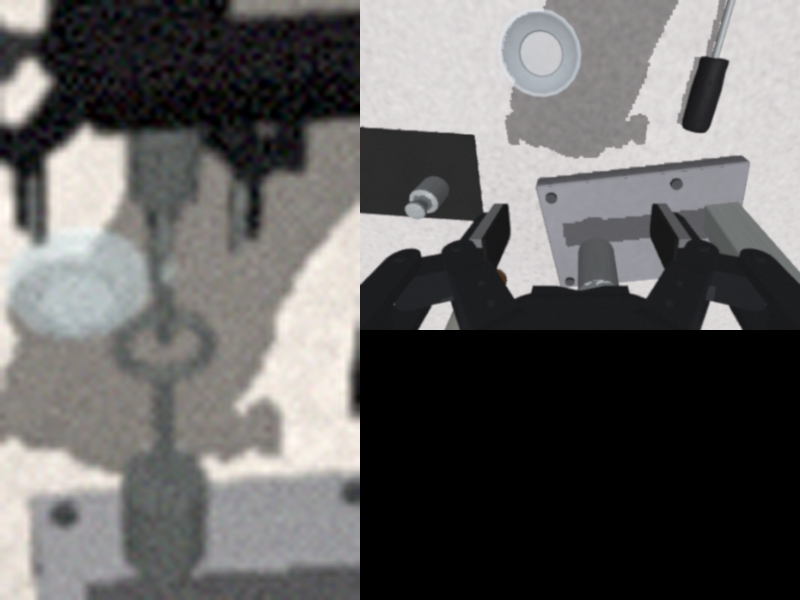

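The weight hangs by its eye in the hook, eye at (165,345) in the crop, exactly where the seated pose predicts, and the gripper is clear. Next is the slider: rough estimate yaw 14.5° and about +47 mm to go. I'll move above it for a close look.

```bash
python3 - <<'E'
from h import *
Rb=tool(14.5,0)
def to(tcp,Rt): return (np.array(tcp)-robot.pinch_z*Rt[:,2],0,Rt)
rows(to([.43,.02,.2],Rb),to([.43,.15,.23],Rb),to([.455,.315,.23],Rb))
E
```

```text
tcp [ 0.4947 -0.0568  0.1221] t 12.1 q [-0.4193 -0.4524 -0.6108  1.2495  0.0657 -0.3834]
[-0.025  0.174 -0.283] [ 5.24  7.47 -8.85] tcp [0.43 0.02 0.2 ]
[-0.025  0.174 -0.283] [  5.1   20.47 -11.88] tcp [0.43 0.15 0.23]
[-0.025  0.174 -0.283] [  3.14  37.04 -11.54] tcp [0.455 0.315 0.23 ]
```

```bash
python3 -m creep '[[0,0.1,-0.1,4,2,-5,20],[-0.02,0.174,-0.2,5.2,7.5,-8.9,20],[-0.025,0.174,-0.283,5.1,13,-11,20],[-0.025,0.174,-0.283,5.1,20.5,-11.9,20],[-0.025,0.174,-0.283,5.1,20.5,-11.9,20],[-0.025,0.174,-0.283,3.1,37,-11.5,20],[-0.025,0.174,-0.283,3.1,37,-11.5,20],[-0.025,0.174,-0.283,3.1,37,-11.5,20],[-0.025,0.174,-0.283,3.1,37,-11.5,20],[-0.025,0.174,-0.283,3.1,37,-11.5,20],[-0.025,0.174,-0.283,3.1,37,-11.5,20]]'
python3 - <<'E'
from h import *
o=readout.observe();print(o['qpos'],o['tcp_pos'])
c=eyes.get_calibration('wrist');im=eyes.get_image('wrist');np.save('w8.npy',c,allow_pickle=True)
cv2.imwrite('pics/w8.png',im[:,:,::-1])
for p in([.4327,.288,.099],[.4906,.3515,.063]): print(proj(c,p)*1.5625)
cv2.imwrite('pics/w8b.png',cv2.resize(im[:,:,::-1],(800,600),interpolation=cv2.INTER_CUBIC))
E
```

```text
t: 13.48
tcp_pos: [0.4555, 0.3137, 0.2299]
tool_rot: [0.0, -0.126, 0.992, -0.0]
wrist_force: [0.4, -0.0, 0.3]
finger_gap: 0.0788
[ 0.367  -0.0406 -0.0529  1.5577 -0.0006  0.115 ] [0.4555 0.3137 0.2299]
[365.7277 229.4655]
[440.1412 324.8293]
```

View pics/w8b.png

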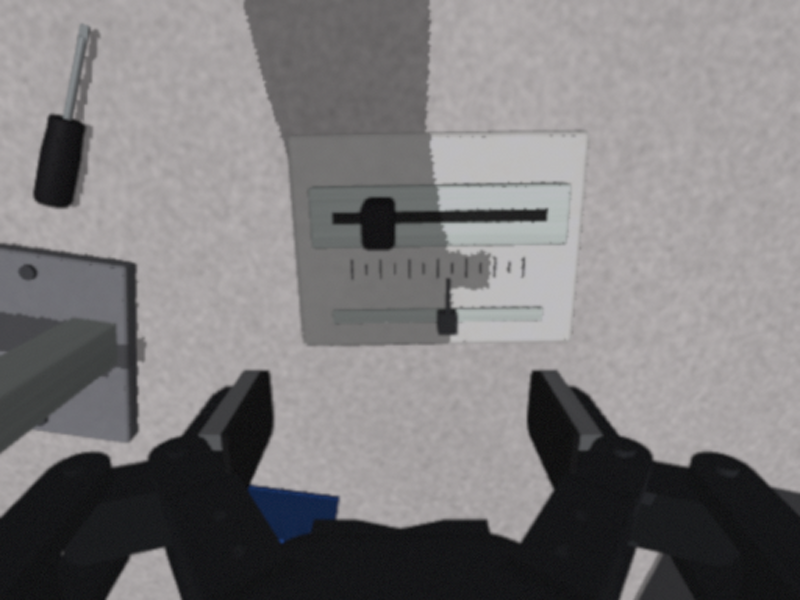

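The grip is at (378,225), the pointer block at (447,322) and its finger runs up column 448. Measuring by masks.

```bash
python3 - <<'E'
from h import *
im=cv2.imread('pics/w8.png');c=np.load('w8.npy',allow_pickle=True).item();k=1.5625
g=cv2.cvtColor(im,cv2.COLOR_BGR2GRAY)
def comp(x0,y0,x1,y1,th):
    m=(g<th).astype(np.uint8);b=np.zeros_like(m);x0,y0,x1,y1=[int(v/k) for v in(x0,y0,x1,y1)]
    b[y0:y1,x0:x1]=m[y0:y1,x0:x1]; ys,xs=np.nonzero(b); return xs,ys
xs,ys=comp(350,226,410,252,60); print('grip',xs.min(),xs.max(),ys.min(),ys.max())
u=(xs.min()+xs.max())/2; 
xb,yb=comp(430,308,465,338,80); print('blk',xb.min(),xb.max(),yb.min(),yb.max())
ub=(xb.min()+xb.max())/2
r=g[int(288/k):int(302/k),int(432/k):int(465/k)].mean(0); uf=int(432/k)+r.argmin();print('finger col',uf,r.round())
bl=(ys.max()+.0)
A=plane(c,(u,ys.max()),.099); 
Pb=plane(c,(ub,(yb.min()+yb.max())/2),.063);Pf=plane(c,(uf,295/k),.061)
# track slot direction from slot ends, box edges
d=plane(c,np.array([547,214])/k,.059)-plane(c,np.array([333,217])/k,.059)
e=plane(c,np.array([586,131])/k,.049)-plane(c,np.array([289,135])/k,.049)
for v in(d,e): print('yaw',np.degrees(np.arctan2(-v[0],v[1])),np.linalg.norm(v))
yaw=np.radians(np.degrees(np.arctan2(-(d+e)[0],(d+e)[1])));X=np.array([np.cos(yaw),np.sin(yaw),0]);Y=np.array([-np.sin(yaw),np.cos(yaw),0])
G=A-.014*X
print('grip top',G,'ptr',Pb,Pf,'ptr-grip local',(Pb-G)@X,(Pb-G)@Y,(Pf-G)@Y,'yaw',np.degrees(yaw))
E
```

```text
grip 231 252 144 159
blk 279 291 197 213
finger col 286 [113. 113. 113. 113. 113. 114. 114. 112. 101.  75.  51.  71. 121. 158.
 175. 179. 181. 183. 185. 186. 185.]
yaw 15.26124225065763 0.1392817919054507
yaw 15.220146581282565 0.19071105526323917
grip top [0.4283 0.2934 0.099 ] ptr [0.4865 0.354  0.063 ] [0.4694 0.3504 0.061 ] ptr-grip local 0.072166624923786 0.04322171576997417 0.04423095035869776 yaw 15.237492043388848
```

```bash
python3 - <<'E'
from h import *
Rb=tool(15.2,0)
def to(tcp,Rt): return (np.array(tcp)-robot.pinch_z*Rt[:,2],0,Rt)
rows(to([.4283,.2934,.13],Rb),to([.4283,.2934,.072],Rb))
E
```

```text
tcp [0.4555 0.3137 0.2299] t 13.525 q [ 0.3669 -0.0405 -0.0526  1.5578 -0.0006  0.1151]
[-0.     0.001 -0.013] [ 3.15 -1.28  9.99] tcp [0.4283 0.2934 0.13  ]
[-0.     0.001 -0.013] [ 3.16 -1.28 15.79] tcp [0.4283 0.2934 0.072 ]
```

```bash
python3 -m creep '[[0,0,-0.013,2,-0.8,5,20],[0,0,-0.013,3.15,-1.28,10,20],[0,0,-0.013,3.15,-1.28,10,20],[0,0,-0.013,3.15,-1.28,12.5,20],[0,0,-0.013,3.15,-1.28,15,20],[0,0,-0.013,3.16,-1.28,15.8,20],[0,0,-0.013,3.16,-1.28,15.8,20],[0,0,-0.013,3.16,-1.28,15.8,120],[0,0,-0.013,3.16,-1.28,15.8,230],[0,0,-0.013,3.16,-1.28,15.8,230],[0,0,-0.013,3.16,-1.28,15.8,230],[0,0,-0.013,3.16,-1.28,15.8,230],[0,0,-0.013,3.16,-1.28,15.8,230],[0,0,-0.013,3.16,-1.28,15.8,230]]' 20
python3 - <<'E'
from h import *
o=readout.observe();a=np.radians(15.2);Y=np.array([-np.sin(a),np.cos(a),0])
P=np.array([[.4865,.354,.063],[.4694,.3504,.061]])
print(o['tcp_pos'],o['finger_gap'],o['wrist_force'],'to go',P@Y-o['tcp_pos']@Y, q2R(o['tool_rot']).T@Y)
E
```

```text
t: 15.28
tcp_pos: [0.4285, 0.2935, 0.0724]
tool_rot: [0.001, -0.132, 0.991, -0.0]
wrist_force: [-1.5, -0.0, 4.6]
finger_gap: 0.0197
[0.4285 0.2935 0.0724] 0.01966148107838133 [-1.5357 -0.0156  4.6239] to go [0.0432 0.0442] [ 0.0004  1.     -0.0004]
```

```bash
python3 -m creep '[[0,0,0,0,0.6,0,230],[0,0,0,0,1.4,0,230],[0,0,0,0,2.2,0,230],[0,0,0,0,3,0,230],[0,0,0,0,3.8,0,230],[0,0,0,0,4.37,0,230],[0,0,0,0,4.37,0,230],[0,0,0,0,4.37,0,230],[0,0,0,0,4.37,0,230],[0,0,0,0,4.37,0,120],[0,0,0,0,4.37,0,20],[0,0,0,0,4.37,0,20],[0,0,0,0,4.37,0,20],[0,0,0,0,4.37,0,20],[0,0,0,0,4.37,-4,20],[0,0,0,0,4.37,-8,20],[0,0,0,2,0,-14,20],[0,0,0,2,0,-14,20],[0,0,0,2,0,-14,20],[0,0,0,2,0,-14,20]]'
python3 - <<'E'
from h import *
o=readout.observe();print(o['tcp_pos'],o['wrist_force'])
c=eyes.get_calibration('wrist');im=eyes.get_image('wrist');np.save('w9.npy',c,allow_pickle=True)
b=im[:,:,::-1];cv2.imwrite('pics/w9.png',b)
s=eyes.get_image('scene')[:,:,::-1];cv2.imwrite('pics/s9.png',s)
p=proj(c,[.43,.32,.09]);print(p)
cv2.imwrite('pics/crop9.png',np.hstack([cv2.resize(b,(512,384)),cv2.resize(s[135:231,215:287],(288,384),interpolation=cv2.INTER_CUBIC)]))
E
```

```text
t: 17.77
tcp_pos: [0.4085, 0.2885, 0.2108]
tool_rot: [-0.0, -0.132, 0.991, -0.0]
wrist_force: [-0.1, 0.2, -0.1]
finger_gap: 0.0787
[0.4085 0.2885 0.2108] [-0.1206  0.1781 -0.116 ]
[282.6807 211.2186]
```

View pics/crop9.png

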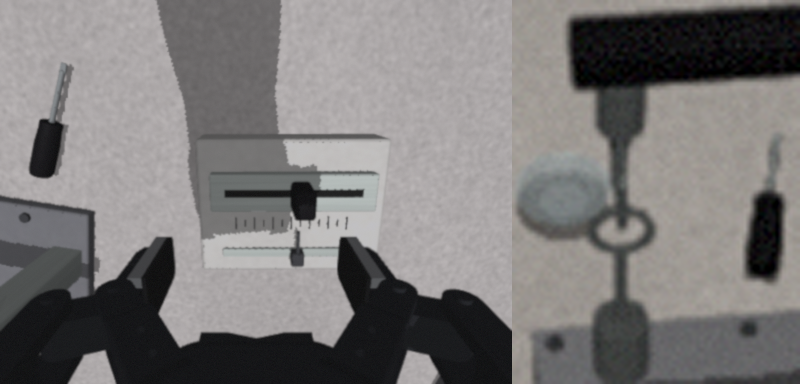

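Grip at about (304,201), finger at column 297. The weight still hangs from the hook. I'll compare the two allowing for their heights.

```bash
python3 - <<'E'
from h import *
a=np.radians(15.2);X=np.array([np.cos(a),np.sin(a),0]);Y=np.array([-np.sin(a),np.cos(a),0])
im=cv2.imread('pics/w9.png');c=np.load('w9.npy',allow_pickle=True).item();g=cv2.cvtColor(im,cv2.COLOR_BGR2GRAY).astype(float)
def span(y,x0,x1,th):
    r=g[y,x0:x1];i=np.nonzero(r<th)[0];return x0+i.min(),x0+i.max()
gs=[span(y,285,325,60) for y in range(203,217)];print(gs)
L,Rr=np.median([s[0] for s in gs]),np.median([s[1] for s in gs])
ys=[y for y in range(195,232) if (g[y,298:310]<60).all()];yb=max(ys)
G=plane(c,((L+Rr)/2,yb),.099)-.014*X
fs=[(y,285+g[y,285:310].argmin()) for y in range(232,246)];print(fs,yb)
bs=[span(y,284,312,90) for y in range(252,263)];print(bs)
ub=np.mean(bs); B=plane(c,(ub,257),.063)
F=[plane(c,(u,y),.061)@Y for y,u in fs]
print('grip',G,'y',G@Y,'finger y',np.median(F),'block y',B@Y,'x gap',(B-G)@X)
# second view: the scene camera
S=eyes.get_calibration('scene');s=cv2.imread('pics/s9.png')
for n,P in(('grip',G),('blk',B)): print(n,proj(S,P))
p=proj(S,G).astype(int);cv2.imwrite('pics/s9c.png',cv2.resize(s[p[1]-25:p[1]+45,p[0]-35:p[0]+45],(640,560),interpolation=cv2.INTER_CUBIC))
E
```

```text
[(np.int64(291), np.int64(315)), (np.int64(291), np.int64(315)), (np.int64(291), np.int64(315)), (np.int64(291), np.int64(315)), (np.int64(291), np.int64(314)), (np.int64(292), np.int64(314)), (np.int64(292), np.int64(314)), (np.int64(293), np.int64(314)), (np.int64(293), np.int64(314)), (np.int64(294), np.int64(314)), (np.int64(294), np.int64(314)), (np.int64(295), np.int64(314)), (np.int64(295), np.int64(314)), (np.int64(295), np.int64(314))]
[(232, np.int64(298)), (233, np.int64(298)), (234, np.int64(298)), (235, np.int64(298)), (236, np.int64(297)), (237, np.int64(297)), (238, np.int64(297)), (239, np.int64(297)), (240, np.int64(297)), (241, np.int64(297)), (242, np.int64(297)), (243, np.int64(297)), (244, np.int64(297)), (245, np.int64(297))] 218
[(np.int64(291), np.int64(302)), (np.int64(291), np.int64(302)), (np.int64(290), np.int64(303)), (np.int64(290), np.int64(303)), (np.int64(290), np.int64(303)), (np.int64(290), np.int64(302)), (np.int64(291), np.int64(302)), (np.int64(291), np.int64(302)), (np.int64(291), np.int64(302)), (np.int64(291), np.int64(302)), (np.int64(291), np.int64(302))]
grip [0.4147 0.3342 0.099 ] y 0.21373381856299462 finger y 0.2146282115882933 block y 0.21442458798910513 x gap 0.07360148114312862
grip [379.5157 162.6646]
blk [388.1937 190.6188]
```

```bash
python3 -c "
from station import robot,readout
o=readout.observe();print(o['t'],o['tcp_pos'],o['wrist_force']);print(robot.job_done())"
```

```text
17.875 [0.40833416 0.28850623 0.21071007] [-0.59017348 -1.10250608  0.59215268]
the job is handed in; nothing more can be done
None
```

The steel weight hangs by its eye in the snap hook, and the black grip is level with the pointer. I handed the job in at 17.9 s, with the gripper open and clear.

- **Weight:** I gripped the cylinder with the tool tilted 40°, pushed the eye in over the hook's tip, lowered it onto the seat and let go. The wrist's vertical force went from -3.2 N to +2.7 N as the hook took the load. The pictures after release and at the end show it hanging free, where the seated pose predicts. No view showed the gate itself clearly, so that it snapped shut is inferred from the eye sitting at the bottom of the hook.
- **Slider:** I gripped it, slid it 43.7 mm and released it. In the last wrist picture the grip measured 0.7 to 0.9 mm short of the pointer. The grip's side face skews that mask; without it they agree to within about 0.5 mm.
- **Disagreements:** My first slider estimate from the far cameras was 47 mm; I used the close-up value. Joint 2 ran onto its lower limit twice (read as -0.841 against the stated -0.84), which cut short the first view pose and the approach to the hook. I corrected both. The wrist briefly read an extra 5 N or so downwards as the eye pushed in.
- **Other objects:** I noticed no contact with anything else, but did not measure whether the bystanders moved.
- **Pictures:** I viewed 12, two over the budget of 10.

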